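Gather the good cocoa samples into the tray

ROBOT

A 6-joint arm with a two-finger parallel gripper is mounted at the origin on the work surface. World frame = base frame: x ahead of the robot, y to its left, z up, the work surface at z = 0. Lengths are in m, angles in degrees, forces in N, time in s.
With the tool pointing down it reaches from about 0.3 to 0.825 m from the base axis. Payload 5.4 kg.
Tool frame: the origin (TCP) lies at the very end of the fingers, on their centre line; the grasp point (between the pads) lies 19 mm behind it (manip.grip_point_offset is the distance from the TCP to the grasp point, in m); z points along the fingers, y is the line along which they close (so a half turn about z gives the same grasp; the last joint's range is limited). The gripper opens to 92 mm and grips with 3 to 60 N. Pads are 20 mm wide; open, the fingers measure 128 mm over their backs; the gripper's body (75 mm by 189 mm) begins 69 mm behind the grasp point.
Start: joints at [-83.256, 9.076, 91.501, -0, 79.423, -12.038], TCP at [0.185, -0.544, 0.215] pointing down, gripper open.
Joint ranges: [-166.64, 166.64], [-54.1, 131.32], [10.49, 154.53], [-73.88, 253.88], [9.74, 151.15], [-171.62, 171.62]. Speed limits (degrees/s): [147.25, 147.25, 180, 180, 180, 180].

INTERFACE

Orientations are given as [roll, pitch, yaw] about the fixed x, y, z axes, in that order (R = Rz(yaw) Ry(pitch) Rx(roll)).
In Python, from cell import manip gives the robot as it stands.
- The arm moves only by the tool play_rows, never from a script. Its argument "series" is a list of rows, each a list of 2 entries, a list of its own where there are three numbers: the shift along the tool's x, y, z in m, then the turn, a rotation vector about the tool's x, y, z in rad. In form: [[[x, y, z], [wx, wy, wz]], ...]. A call has exactly 5 rows; each row is the pose to reach, as a shift and turn from the pose commanded when the call began, along the tool's axes at that moment; what a row does not reach only later rows make up. A row lasts 1/12 s, in which the tool goes at most 41.7 mm and 7.16 degrees, less where a joint would pass 70% of its speed; a pose out of reach is approached as far as the arm can. A call with a gripper value outside its range is refused whole. "jaw" is the opening, from -1 (shut) to 1 (fully open), so that 0 is half open, set as the call begins (left out, the last holds). The fingers move at their own pace and stop on an object; "grip_force" is the grip in N (left out, the last holds). Time passes only in rows, so rows that repeat a pose let the fingers close, or fill a call up. It gives the time, the measured TCP pose, the force, the opening and the grip force at its end, in the units of the state.
- manip.get_state(): the state, without advancing time (a new reading comes with each control period).
- manip.get_image(name): name is "side" or "top" or "wrist"; returns a dict with "image" (420x560x3 uint8, red, green, blue), "vertical_fov" (degrees; the focal length in pixels is half the picture's height over the tangent of half this angle, whatever the lens; pixels are square), "cx", "cy" (the principal point, pixels), "R" (3x3) and "t" (3): a world point X has camera coordinates R X + t. Camera axes: x right, y down, z forward; pixel columns grow to the right and rows downward; lengths in m; the calibration is good to about 2 mm. A picture is of the moment at which its call begins. There is no depth.
- manip.close_job(): hands the job in; it is judged then, once.
Trained networks look in a picture, given as the dict that the camera call returned (one of the last four; its "shot" number tells which), for a name from the list of things; names that differ only in an ending like _2 or _b are one class to them, and where a whole thing is asked for, a point or a joint stands for the part that bears it (a point fixed in the world has none). Each returns a list of dicts, best first, with "confidence" (0 to 1); they miss things now and then, are a little off and sometimes report something else, mostly with a low value. They report only what shows in the picture. A call takes as long as a camera call. They do not tell look-alikes from the thing itself.
- manip.recognise(picture, target): "bbox" ([left, top, right, bottom] in pixels, round what is visible of it).
- manip.masks_of(picture, target): "region" (420x560 bool, what is visible of it) and "bbox" ([left, top, right, bottom] in pixels, round what is visible of it).
- manip.spot_point(picture, target): "location" ([column, row] in pixels: a listed point, or the origin of a listed thing).
The state is a dict: "t": time; "q": joint angles; "joint_velocities": joint speeds; "joint_efforts": joint torques, N m; "tool_pos": TCP position; "eef_rot": TCP orientation; "wrist_force": force on the tool from outside, world axes, zero at the start; "torque": the same for the moment, N m; "gripper_width": opening from 0.0 (shut) to 1.0 (fully open); "finger_force": force on a finger pad.
Only numpy, scipy, OpenCV 4.12 (cv2) and the standard library are available. Lean on these libraries where they do the work, as an engineer would, in place of code of your own. Each camera call takes 0.05 s, during which the arm holds its last target. There are 200 camera calls.

TASK

Gather the three good cocoa sample jars (plain caps) into the green tray: stand each upright, wholly on the coaster of its cap's colour, and set it down rather than dropping it. Leave the two spoiled jars, whose caps carry a black sticker, and the glass flask standing where they are.

Things in the scene. Friction and masses are not known exactly. Their poses are not given: they have to be found in the camera images.
- tray: green open tray, fixed to the table, 300 mm long (its x) x 150 mm wide (its y), 32 mm tall outside, walls and floor 5 mm thick. Origin: centre of its underside, z up. The three coasters lie in it in a row along its x, centres 90 mm apart, on its width's middle; which is where changes.
- coaster_red: red flat round coaster fixed on the tray's floor, 74 mm across, 4 mm thick. Origin: centre of its underside, z up; its top, where the jar with the red cap is to stand, is 4 mm above the origin (9 mm above the table).
- coaster_yellow: yellow flat round coaster fixed on the tray's floor, 74 mm across, 4 mm thick. Origin: centre of its underside, z up; its top, where the jar with the yellow cap is to stand, is 4 mm above the origin (9 mm above the table).
- coaster_blue: blue flat round coaster fixed on the tray's floor, 74 mm across, 4 mm thick. Origin: centre of its underside, z up; its top, where the jar with the blue cap is to stand, is 4 mm above the origin (9 mm above the table).
- jar_red: round screw-top glass jar of brown cocoa, closed, standing upright, 49 mm across and 75 mm tall, 100 to 190 g; its cap is plain red. Origin: centre of its underside, z up along the jar. The cap is the top 20 mm; grip it from above across any diameter. Good sample: it belongs on the red coaster.
- jar_yellow: round screw-top glass jar of brown cocoa, closed, standing upright, 49 mm across and 75 mm tall, 100 to 190 g; its cap is plain yellow. Origin: centre of its underside, z up along the jar. The cap is the top 20 mm; grip it from above across any diameter. Good sample: it belongs on the yellow coaster.
- jar_blue: round screw-top glass jar of brown cocoa, closed, standing upright, 49 mm across and 75 mm tall, 100 to 190 g; its cap is plain blue. Origin: centre of its underside, z up along the jar. The cap is the top 20 mm; grip it from above across any diameter. Good sample: it belongs on the blue coaster.
- spoiled_red: round screw-top glass jar of brown cocoa, closed, standing upright, 49 mm across and 75 mm tall, 100 to 190 g; its red cap carries a round black sticker, 30 mm across, in the middle of its top. Origin: centre of its underside, z up along the jar. The cap is the top 20 mm; grip it from above across any diameter. Spoiled sample: stays where it is.
- spoiled_yellow: round screw-top glass jar of brown cocoa, closed, standing upright, 49 mm across and 75 mm tall, 100 to 190 g; its yellow cap carries a round black sticker, 30 mm across, in the middle of its top. Origin: centre of its underside, z up along the jar. The cap is the top 20 mm; grip it from above across any diameter. Spoiled sample: stays where it is.
- flask: clear conical glass flask standing beside the work, 80 mm across at the foot, 36 mm at the neck, 130 mm tall, about 200 g. Origin: centre of its underside. Not to be disturbed.
Mind the look-alikes: they are no part of the job. Leave any purple look-alike of the jar_red alone. Leave any turquoise look-alike of the jar_blue alone.

How it is judged (in metres and radians):
At the end, for the whole second after the job is handed in: Each plain-capped jar stands upright (within 0.1 rad), released and at rest, on the coaster of its own colour, its centre within 13 mm of the coaster's; both stickered jars and the flask still stand upright within 20 mm of where they started (horizontal distance between jar_red and coaster_red below 0.013 m and z of jar_red in the frame of coaster_red between 0.001 and 0.008 m and angle between each of jar_red, jar_yellow, jar_blue, spoiled_red, spoiled_yellow, flask's own z axis and vertical below 0.1 rad and linear speed of each of jar_red, jar_yellow, jar_blue below 0.02 m/s and contact force between each of jar_red, jar_yellow, jar_blue and the fingers below 0.1 N and horizontal distance between jar_yellow and coaster_yellow below 0.013 m and z of jar_yellow in the frame of coaster_yellow between 0.001 and 0.008 m and horizontal distance between jar_blue and coaster_blue below 0.013 m and z of jar_blue in the frame of coaster_blue between 0.001 and 0.008 m and distance of each of spoiled_red, spoiled_yellow, flask from where it was at the start of the episode below 0.02 m); the robot touches nothing.
It fails at once if a spoiled jar or the flask was pushed more than 20 mm or knocked over (distance of any of spoiled_red, spoiled_yellow, flask from where it was at the start of the episode above 0.02 m or angle between any of spoiled_red, spoiled_yellow, flask's own z axis and vertical above 0.3 rad).
It fails at once if the jar with the red cap was dropped (falling free faster than 0.7 m/s, as from 25 mm) or tipped over ((linear speed of jar_red above 0.7 m/s and contact force between jar_red and the fingers below 0.1 N) or angle between jar_red's own z axis and vertical above 0.8 rad).
It fails at once if the jar with the yellow cap was dropped (falling free faster than 0.7 m/s, as from 25 mm) or tipped over ((linear speed of jar_yellow above 0.7 m/s and contact force between jar_yellow and the fingers below 0.1 N) or angle between jar_yellow's own z axis and vertical above 0.8 rad).
It fails at once if the jar with the blue cap was dropped (falling free faster than 0.7 m/s, as from 25 mm) or tipped over ((linear speed of jar_blue above 0.7 m/s and contact force between jar_blue and the fingers below 0.1 N) or angle between jar_blue's own z axis and vertical above 0.8 rad).
It also fails if it takes over 86 s, if anything falls off the work surface, if the arm or the gripper's body presses on something with over 40 N, if the wrist force passes 120 N, or if a joint passes its speed limit or range.

## Working session

There is one attempt and no reset: what is moved stays moved. The work goes in short steps, Python scripts to look and compute and a tool call to move; the robot and the scene stay as the last step left them, time stands still between calls to the robot, and variables do not carry over. Pictures are saved under pics/ and viewed, at most 14 in all, crops included, and the job is handed in when it is done.

Besides the shell and the picture viewer there is one more tool, called after "Request:" as name(argument=value, ...) on one line, values as JSON. play_rows: Moves the arm, as the interface text tells. Its arguments: {"type":"object","properties":{"series":{"type":"array","items":{"type":"array"}},"jaw":{"type":"number"},"grip_force":{"type":"number"}},"required":["series"]}

```bash
mkdir -p pics; python3 - <<'E'
from cell import manip
import cv2,numpy as np
for n in ("top","side"):
    p=manip.get_image(n); cv2.imwrite(f"pics/{n}0.png",p["image"][:,:,::-1])
    print(n,p["vertical_fov"],p["cx"],p["cy"],np.round(p["R"],3).tolist(),np.round(p["t"],3).tolist())
print(manip.get_state())
E
```

```text
top 55.69766523956274 278.8295304045677 202.2966163666809 [[0.009, -1.0, -0.019], [-0.995, -0.007, -0.095], [0.094, 0.02, -0.995]] [-0.037, 0.618, 0.839]
side 42.006619177232714 286.13408432271063 211.74985348662042 [[-0.818, -0.575, -0.004], [-0.348, 0.502, -0.792], [0.458, -0.646, -0.611]] [0.477, 0.242, 0.888]
{'t': 0.1, 'q': array([-8.32542118e+01,  9.10808377e+00,  9.15608192e+01, -1.75387264e-03,
        7.94234985e+01, -1.20390904e+01]), 'joint_velocities': array([ 0.07140005, -0.02765622, -0.14532214,  0.12708321, -0.05851562,
       -0.0047648 ]), 'joint_efforts': array([ 5.15990860e-05, -3.86503744e+01, -3.22959316e+01,  7.03503191e-02,
        3.39184224e-02, -4.69615975e-05]), 'tool_pos': array([ 0.18505335, -0.54384079,  0.21376293]), 'eef_rot': array([-1.79909271e+02, -1.75873615e-02,  1.87851880e+01]), 'wrist_force': array([-0.18956985, -0.13920796,  0.07660099]), 'torque': array([ 0.07998147,  0.02493545, -0.02136735]), 'finger_force': 0.0, 'gripper_width': 1.0016754628699032}
```

View pics/top0.png

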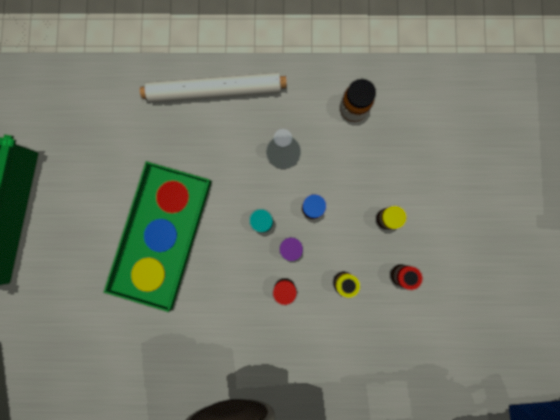

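View pics/side0.png

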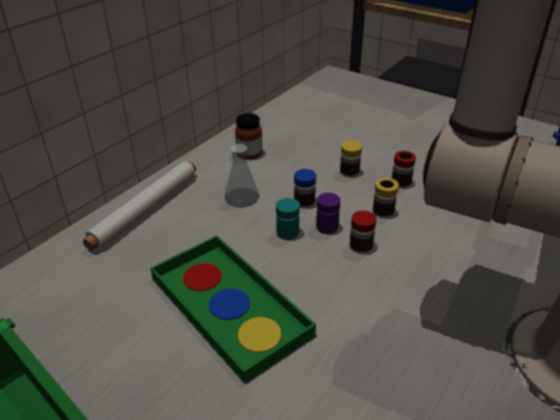

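Top view candidates:
- **Red:** plain (285,292), stickered (408,278), purple look-alike (291,249).
- **Yellow:** plain (394,218), stickered (347,286).
- **Blue:** plain (314,207), turquoise look-alike (262,221).
- **Flask:** (284,150).
- **Coasters:** red (172,197), blue (160,236), yellow (148,274).

I choose the three plain caps, and will check them in one crop.

```bash
cat > h.py <<'E'
import numpy as np, cv2
from cell import manip
def ray(p,u,v):
    f=p["image"].shape[0]/2/np.tan(np.radians(p["vertical_fov"]/2))
    R=np.array(p["R"]);t=np.array(p["t"])
    return -R.T@t, R.T@np.array([(u-p["cx"])/f,(v-p["cy"])/f,1])
def onz(p,u,v,z):
    c,d=ray(p,u,v); return c+d*(z-c[2])/d[2]
def proj(p,X):
    f=p["image"].shape[0]/2/np.tan(np.radians(p["vertical_fov"]/2))
    c=np.array(p["R"])@X+np.array(p["t"]); return np.array([c[0]/c[2]*f+p["cx"],c[1]/c[2]*f+p["cy"]])
def blob(p,u,v,dh=9):
    hsv=cv2.cvtColor(p["image"],cv2.COLOR_RGB2HSV).astype(int)
    h0=hsv[int(v),int(u),0]; d=np.abs(hsv[...,0]-h0); d=np.minimum(d,180-d)
    m=((d<dh)&(hsv[...,1]>120)&(hsv[...,2]>60)).astype(np.uint8)
    n,l=cv2.connectedComponents(m); r=(l==l[int(v),int(u)]).astype(np.uint8)
    c=max(cv2.findContours(r,cv2.RETR_EXTERNAL,cv2.CHAIN_APPROX_NONE)[0],key=cv2.contourArea)
    M=cv2.moments(cv2.convexHull(c)); return M["m10"]/M["m00"],M["m01"]/M["m00"],M["m00"]
E
python3 - <<'E'
from h import *
p=manip.get_image("top"); s=manip.get_image("side")
cv2.imwrite("pics/crop.png",cv2.resize(p["image"][180:310,235:435,::-1],None,fx=4,fy=4,interpolation=cv2.INTER_CUBIC))
T={"jr":(285,292),"jy":(394,218),"jb":(314,207),"sr":(417,278),"sy":(347,295),"tq":(262,221),"pu":(291,249),"cr":(172,197),"cb":(160,236),"cy":(148,274)}
S={"jr":(363,219),"jy":(351,148),"jb":(305,178),"cr":(202,277),"cb":(229,304),"cy":(260,334)}
for k,(u,v) in T.items():
    b=blob(p,u,v); z=.009 if k[0]=="c" else .072
    print(k,np.round(b,1),np.round(onz(p,b[0],b[1],z),4),end=" ")
    if k in S:
        b=blob(s,*S[k]); print("side",np.round(onz(s,b[0],b[1],z if k[0]=="c" else .068),4),np.round(b[2]),end="")
    print()
print(onz(p,284,152,0), [np.round(onz(p,u,v,.032),3).tolist() for u,v in((147,164),(211,181),(172,309),(106,291))])
E
```

```text
jr [284.3 291.9 442.5] [ 0.4312 -0.0457  0.072 ] side [ 0.4316 -0.0501  0.068 ] 278.0
jy [393.4 217.1 456. ] [ 0.5851 -0.2689  0.072 ] side [ 0.5865 -0.2737  0.068 ] 184.0
jb [313.8 206.1 399. ] [ 0.6066 -0.1054  0.072 ] side [ 0.6104 -0.1102  0.068 ] 194.0
sr [409.5 277.5 447. ] [ 0.4629 -0.2991  0.072 ] 
sy [347.2 285.  461. ] [ 0.4464 -0.1732  0.072 ] 
tq [260.9 220.4 393. ] [0.5761 0.0039 0.072 ] 
pu [290.8 248.8 351. ] [ 0.5183 -0.0584  0.072 ] 
cr [172.  196.5 733. ] [0.6312 0.209  0.009 ] side [0.6287 0.2127 0.009 ] 766.0
cb [159.9 235.  771.5] [0.5448 0.2329 0.009 ] side [0.5421 0.2366 0.009 ] 930.0
cy [147.6 274.3 862.5] [0.458  0.2572 0.009 ] side [0.4558 0.2608 0.009 ] 1160.0
[ 0.73632221 -0.04222767  0.        ] [[0.701, 0.26, 0.032], [0.664, 0.117, 0.032], [0.387, 0.194, 0.032], [0.424, 0.338, 0.032]]
```

View pics/crop.png

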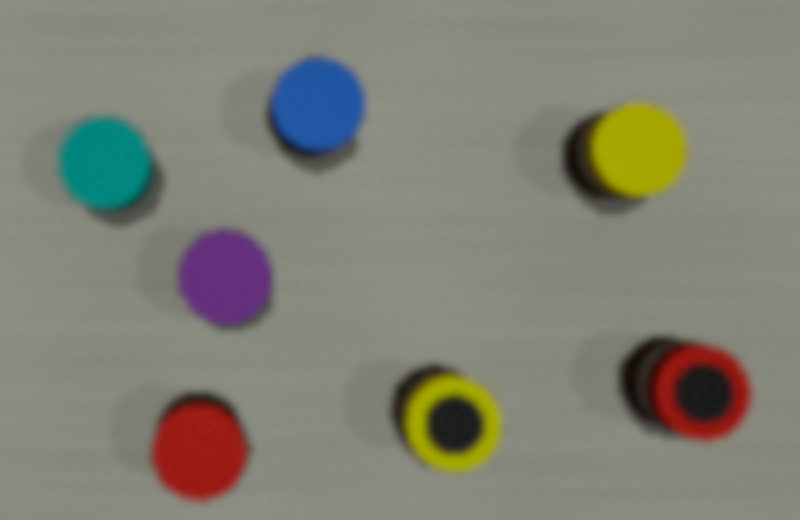

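The crop confirms it: the red, yellow and blue caps at crop (200,450), (638,150) and (318,105) are plain. The stickered ones are at (455,425) and (703,393). I start with the yellow jar, turning the tool to yaw 0.

Request:
play_rows(series=[[[0.037,-0.01,0],[0,0,0.07]],[[0.075,-0.021,0],[0,0,0.14]],[[0.112,-0.031,0],[0,0,0.21]],[[0.15,-0.042,0],[0,0,0.28]],[[0.187,-0.052,0],[0,0,0.328]]], jaw=1, grip_force=30)

```text
t: 0.62
tool_pos: [0.3466, -0.4335, 0.2145]
eef_rot: [-180.0, 0.0, -0.2]
wrist_force: [-0.4, 0.1, 0.8]
gripper_width: 0.998
finger_force: 0.0
```

Request:
play_rows(series=[[[0.03,-0.02,0],[0,0,0]],[[0.06,-0.04,0],[0,0,0]],[[0.09,-0.06,0],[0,0,0]],[[0.12,-0.08,0],[0,0,0]],[[0.15,-0.1,0],[0,0,0]]])

```text
t: 1.03
tool_pos: [0.4967, -0.3336, 0.2145]
eef_rot: [-180.0, 0.0, -0.0]
wrist_force: [-0.3, -1.0, -0.6]
gripper_width: 1.001
finger_force: 0.0
```

Request:
play_rows(series=[[[0.03,-0.02,0],[0,0,0.003]],[[0.06,-0.04,0],[0,0,0.003]],[[0.08,-0.056,0],[0,0,0.003]],[[0.09,-0.062,0],[0,0,0.003]],[[0.09,-0.062,0],[0,0,0.003]]])

```text
t: 1.45
tool_pos: [0.5867, -0.2714, 0.2141]
eef_rot: [-180.0, 0.0, -0.0]
wrist_force: [0.3, -0.9, -0.1]
gripper_width: 0.997
finger_force: 0.0
```

```bash
python3 - <<'E'
from h import *
s=manip.get_state(); print(s["tool_pos"],s["eef_rot"],s["q"])
p=manip.get_image("wrist"); cv2.imwrite("pics/w1.png",p["image"][:,:,::-1])
print([np.round(proj(p,np.array(X)),0) for X in((.586,-.271,.075),(.463,-.299,.075),(.6085,-.108,.075))])
E
```

```text
[ 0.58668897 -0.27143165  0.21405545] [-1.79969658e+02  1.74526343e-02 -9.19291409e-03] [-3.55240416e+01  1.95978110e+01  7.90493735e+01  1.47252325e-02
  8.13846478e+01  5.44829461e+01]
[array([280., 203.]), array([307., 318.]), array([105., 179.])]
```

View pics/w1.png

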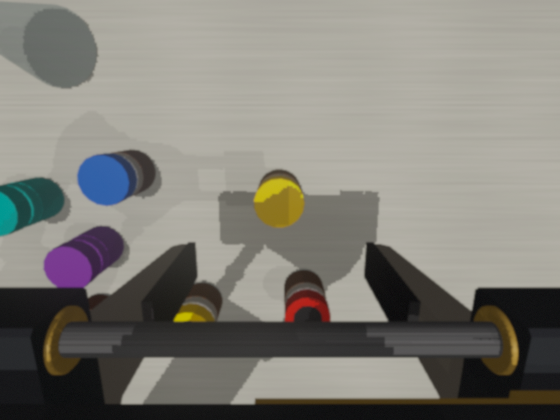

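The wrist view shows the plain yellow cap at (279,202), where I predicted (280,203). The blue cap at (107,180) also agrees. Going down to grasp.

Request:
play_rows(series=[[[0,0,0.035],[0,0,0]],[[0,0,0.075],[0,0,0]],[[0,0,0.115],[0,0,0]],[[0,0,0.15],[0,0,0]],[[0,0,0.17],[0,0,0]]])

```text
t: 1.92
tool_pos: [0.5812, -0.273, 0.0397]
eef_rot: [-179.8, 0.4, -0.3]
wrist_force: [-0.7, 0.2, -0.4]
gripper_width: 1.003
finger_force: 0.0
```

Request:
play_rows(series=[[[0,0,0],[0,0,0]],[[0,0,0],[0,0,0]],[[0,0,0],[0,0,0]],[[0,0,0],[0,0,0]],[[0,0,0],[0,0,0]]], jaw=-0.2)

```text
t: 2.33
tool_pos: [0.5867, -0.2743, 0.0473]
eef_rot: [179.9, -0.2, -0.2]
wrist_force: [0.3, -0.6, -0.2]
gripper_width: 0.662
finger_force: 0.0
```

Request:
play_rows(series=[[[0,0,0],[0,0,0]],[[0,0,0],[0,0,0]],[[0,0,0],[0,0,0]],[[0,0,0],[0,0,0]],[[0,0,0],[0,0,0]]])

```text
t: 2.75
tool_pos: [0.5863, -0.2731, 0.0459]
eef_rot: [180.0, -0.1, -0.2]
wrist_force: [0.4, 2.5, 6.5]
gripper_width: 0.528
finger_force: 29.9
```

Request:
play_rows(series=[[[0,0,-0.01],[0,0,0]],[[0,0,-0.035],[0,0,0]],[[0,0,-0.065],[0,0,0]],[[0,0,-0.095],[0,0,0]],[[0,0,-0.115],[0,0,0]]])

```text
t: 3.17
tool_pos: [0.5861, -0.2736, 0.1629]
eef_rot: [179.9, -0.1, -0.2]
wrist_force: [0.2, -0.8, -1.6]
gripper_width: 0.529
finger_force: 29.9
```

Request:
play_rows(series=[[[-0.004,-0.015,-0.005],[0,0,0]],[[-0.011,-0.045,-0.005],[0,0,0]],[[-0.019,-0.08,-0.005],[0,0,0]],[[-0.028,-0.115,-0.005],[0,0,0]],[[-0.037,-0.15,-0.005],[0,0,0]]])

```text
t: 3.58
tool_pos: [0.548, -0.1216, 0.1645]
eef_rot: [180.0, 0.0, -0.2]
wrist_force: [-0.3, 0.6, -0.8]
gripper_width: 0.532
finger_force: 29.9
```

Request:
play_rows(series=[[[-0.009,-0.035,0],[0,0,0]],[[-0.018,-0.07,0],[0,0,0]],[[-0.027,-0.105,0],[0,0,0]],[[-0.036,-0.14,0],[0,0,0]],[[-0.045,-0.175,0],[0,0,0]]])

```text
t: 4.0
tool_pos: [0.5035, 0.0537, 0.1647]
eef_rot: [180.0, 0.0, -0.2]
wrist_force: [-0.0, 0.1, -1.4]
gripper_width: 0.528
finger_force: 29.9
```

Request:
play_rows(series=[[[-0.009,-0.035,0],[0,0,0]],[[-0.018,-0.07,0],[0,0,0]],[[-0.027,-0.105,0],[0,0,0]],[[-0.036,-0.14,0],[0,0,0]],[[-0.041,-0.165,0],[0,0,0]]])

```text
t: 4.42
tool_pos: [0.4625, 0.2198, 0.1647]
eef_rot: [-180.0, 0.0, -0.1]
wrist_force: [0.6, 0.5, -0.7]
gripper_width: 0.53
finger_force: 29.9
```

Request:
play_rows(series=[[[-0.002,-0.02,0],[0,0,0]],[[-0.004,-0.033,0],[0,0,0]],[[-0.0055,-0.039,0],[0,0,0.002]],[[-0.0055,-0.039,0.01],[0,0,0.002]],[[-0.0055,-0.039,0.02],[0,0,0.002]]])

```text
t: 4.83
tool_pos: [0.459, 0.256, 0.1443]
eef_rot: [180.0, -0.1, -0.3]
wrist_force: [-0.2, 0.1, -0.9]
gripper_width: 0.53
finger_force: 29.9
```

Request:
play_rows(series=[[[0,0,0.015],[0,0,0]],[[0,0,0.03],[0,0,0]],[[0,0,0.045],[0,0,0]],[[0,0,0.055],[0,0,0]],[[0,0,0.06],[0,0,0]]])

```text
t: 5.25
tool_pos: [0.4572, 0.255, 0.082]
eef_rot: [179.9, 0.2, -0.4]
wrist_force: [0.0, 0.2, -0.9]
gripper_width: 0.528
finger_force: 29.9
```

```bash
python3 - <<'E'
from h import *
s=manip.get_state(); print(s["tool_pos"],s["eef_rot"],s["wrist_force"])
P={}
for n in("wrist","top","side"):
    P[n]=p=manip.get_image(n)
w=P["wrist"]["image"];print("pred",[np.round(proj(P["wrist"],np.array(X)),0) for X in((.457,.259,.009),(.5435,.235,.009))])
t=cv2.resize(P["top"]["image"][150:320,90:230],(420,510)); sd=cv2.resize(P["side"]["image"][210:400,140:330],(380,380))
c=np.zeros((600,800,3),np.uint8); c[:420,:]=0
c[:380,:380]=sd; c[:510,380:800]=t
cv2.imwrite("pics/a1.png",c[:,:,::-1]); cv2.imwrite("pics/w2.png",w[:,:,::-1])
E
```

```text
[0.45722919 0.25497836 0.08202039] [179.91756712   0.22431179  -0.37485547] [ 0.00673238  0.20770246 -0.8846215 ]
pred [array([275., 222.]), array([308., 101.])]
```

View pics/a1.png

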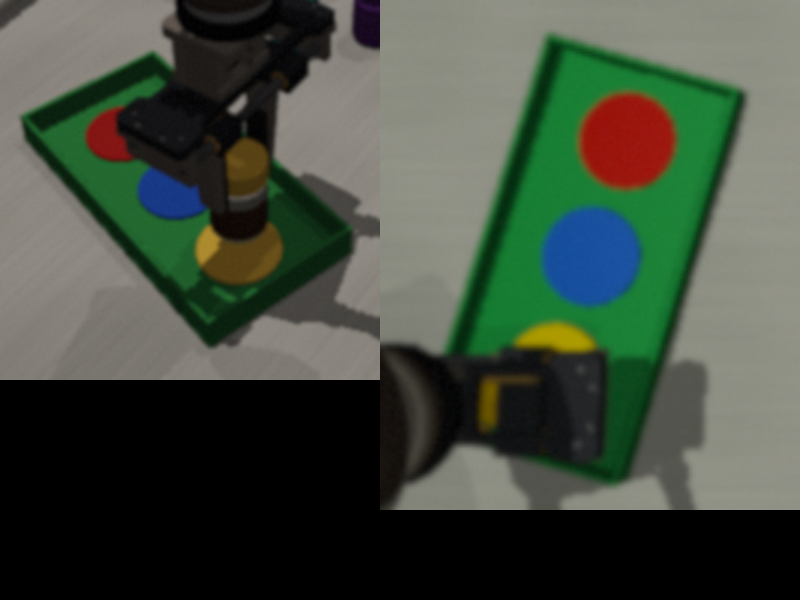

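View pics/w2.png

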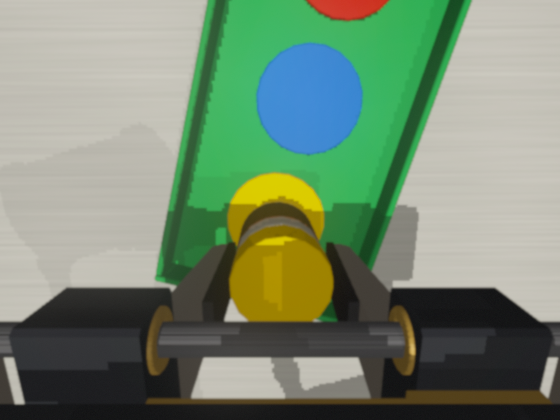

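The side and wrist views show the jar upright over the yellow coaster. The coaster centre column is about 276 (predicted 275), and blue is at (310,98) (predicted (308,101)). I nudge y by 3.5 mm and lower.

Request:
play_rows(series=[[[0,-0.0035,0.006],[0,0,0.006]],[[0,-0.0035,0.012],[0,0,0.006]],[[0,-0.0035,0.017],[0,0,0.006]],[[0,-0.0035,0.022],[0,0,0.006]],[[0,-0.0035,0.024],[0,0,0.006]]])

```text
t: 5.82
tool_pos: [0.4581, 0.2598, 0.0596]
eef_rot: [180.0, 0.1, -0.6]
wrist_force: [0.0, 0.8, -1.5]
gripper_width: 0.529
finger_force: 29.9
```

Request:
play_rows(series=[[[0,0,0.001],[0,0,0]],[[0,0,0.002],[0,0,0]],[[0,0,0.003],[0,0,0]],[[0,0,0.003],[0,0,0]],[[0,0,0.003],[0,0,0]]])

```text
t: 6.23
tool_pos: [0.4588, 0.26, 0.0578]
eef_rot: [-180.0, -0.0, -0.6]
wrist_force: [-0.3, -0.1, -1.2]
gripper_width: 0.526
finger_force: 29.9
```

Request:
play_rows(series=[[[-0.001,0,0.001],[0,0,-0.01]],[[-0.001,0,0.002],[0,0,-0.01]],[[-0.001,0,0.003],[0,0,-0.01]],[[-0.001,0,0.003],[0,0,-0.01]],[[-0.001,0,0.003],[0,0,-0.01]]])

```text
t: 6.65
tool_pos: [0.4578, 0.26, 0.0549]
eef_rot: [-180.0, -0.0, -0.1]
wrist_force: [0.2, 0.0, 1.9]
gripper_width: 0.528
finger_force: 29.9
```

Request:
play_rows(series=[[[0,0,0.001],[0,0,0]],[[0,0,0.001],[0,0,0]],[[0,0,0.001],[0,0,0]],[[0,0,0.001],[0,0,0]],[[0,0,0.001],[0,0,0]]])

```text
t: 7.07
tool_pos: [0.4584, 0.2601, 0.0548]
eef_rot: [-180.0, -0.1, -0.1]
wrist_force: [-1.9, -0.9, 8.3]
gripper_width: 0.531
finger_force: 29.9
```

Request:
play_rows(series=[[[0,0,0],[0,0,0]],[[0,0,0],[0,0,0]],[[0,0,0],[0,0,0]],[[0,0,0],[0,0,0]],[[0,0,0],[0,0,0]]], jaw=0.8)

```text
t: 7.48
tool_pos: [0.4575, 0.2599, 0.0534]
eef_rot: [180.0, 0.0, -0.1]
wrist_force: [0.3, 0.1, -1.2]
gripper_width: 0.865
finger_force: 0.0
```

Request:
play_rows(series=[[[0,0,-0.01],[0,0,0]],[[0,0,-0.035],[0,0,0]],[[0,0,-0.065],[0,0,0]],[[0,0,-0.095],[0,0,0]],[[0,0,-0.115],[0,0,0]]])

```text
t: 7.9
tool_pos: [0.4588, 0.2603, 0.1725]
eef_rot: [-179.9, -0.2, -0.1]
wrist_force: [-0.7, 0.3, 0.7]
gripper_width: 0.899
finger_force: 0.0
```

Request:
play_rows(series=[[[0.008,0.02,0],[0,0,0]],[[0.02,0.05,0],[0,0,0]],[[0.034,0.083,0],[0,0,0]],[[0.047,0.115,0],[0,0,0]],[[0.061,0.15,0],[0,0,0]]], jaw=1)

```text
t: 8.32
tool_pos: [0.5189, 0.1088, 0.1696]
eef_rot: [-180.0, -0.1, -0.0]
wrist_force: [0.2, -0.4, 0.1]
gripper_width: 0.999
finger_force: 0.0
```

Request:
play_rows(series=[[[0.013,0.033,0],[0,0,0]],[[0.027,0.066,0],[0,0,0]],[[0.04,0.098,0],[0,0,0]],[[0.053,0.13,0],[0,0,0]],[[0.065,0.16,0],[0,0,0]]])

```text
t: 8.73
tool_pos: [0.5839, -0.0522, 0.1695]
eef_rot: [180.0, -0.0, -0.1]
wrist_force: [1.2, 0.1, 1.5]
gripper_width: 0.999
finger_force: 0.0
```

Request:
play_rows(series=[[[0.011,0.027,0],[0,0,0]],[[0.019,0.045,0],[0,0,0]],[[0.0245,0.058,0],[0,0,0]],[[0.0245,0.058,0],[0,0,0]],[[0.0245,0.058,0],[0,0,0]]])

```text
t: 9.15
tool_pos: [0.6076, -0.108, 0.1688]
eef_rot: [-180.0, 0.0, -0.1]
wrist_force: [0.0, 0.4, -0.2]
gripper_width: 1.001
finger_force: 0.0
```

```bash
python3 - <<'E'
from h import *
s=manip.get_state(); print(s["tool_pos"],s["eef_rot"])
p=manip.get_image("wrist"); X=np.array([.6085,-.108,.075]); u=proj(p,X); b=blob(p,*u); print(u,b,onz(p,b[0],b[1],.073))
p=manip.get_image("top")
for u,z in(((172,197),.009),((160,236),.009),((146,271),.081)): b=blob(p,*u); print(b,onz(p,b[0],b[1],z))
cv2.imwrite("pics/t2.png",cv2.resize(p["image"][150:320,90:450,::-1],None,fx=2.2,fy=2.2))
E
```

```text
[ 0.60761951 -0.10803172  0.16880494] [-1.79968826e+02  8.38060195e-03 -1.02951753e-01]
[280.21268276 213.45088799] (276.82114787662636, 212.73013671488013, 2523.5) [ 0.60858714 -0.10520289  0.073     ]
(172.05532212885154, 196.57329598506067, 714.0) [0.63115921 0.20873673 0.009     ]
(159.94685677252107, 235.00626485201985, 771.5) [0.54476415 0.23290847 0.009     ]
(279.5, 209.5, 234221.0) [ 0.59830713 -0.03457299  0.081     ]
```

View pics/t2.png

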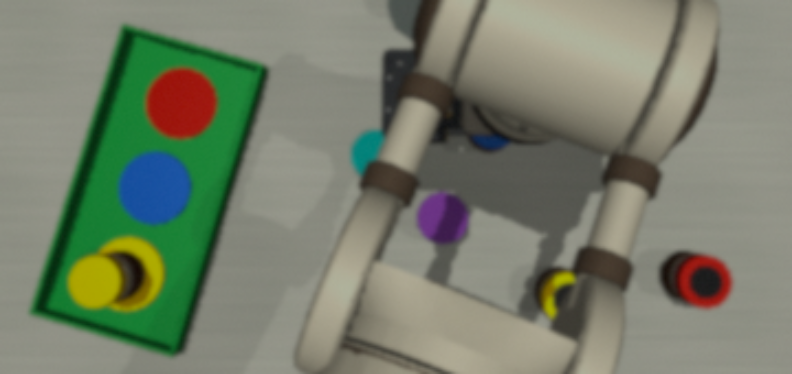

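The yellow jar stands on its coaster (cap at about (97,282) in the crop). The wrist camera puts the blue cap about 3 mm to +y; the gripper will centre that. Descending with a slower finish.

Request:
play_rows(series=[[[0,-0.002,0.03],[0,0,0]],[[0,-0.002,0.065],[0,0,0]],[[0,-0.002,0.095],[0,0,0]],[[0,-0.002,0.115],[0,0,0]],[[0,-0.002,0.123],[0,0,0]]])

```text
t: 9.67
tool_pos: [0.6046, -0.1036, 0.0417]
eef_rot: [-179.8, 0.4, 0.0]
wrist_force: [0.0, -0.4, 0.2]
gripper_width: 0.999
finger_force: 0.0
```

Request:
play_rows(series=[[[0,0,0],[0,0,0]],[[0,0,0],[0,0,0]],[[0,0,0],[0,0,0]],[[0,0,0],[0,0,0]],[[0,0,0],[0,0,0]]], jaw=-0.2)

```text
t: 10.08
tool_pos: [0.6089, -0.1066, 0.0474]
eef_rot: [179.9, -0.2, -0.1]
wrist_force: [-0.0, -0.4, 0.6]
gripper_width: 0.659
finger_force: 0.0
```

Request:
play_rows(series=[[[0,0,0],[0,0,0]],[[0,0,0],[0,0,0]],[[0,0,0],[0,0,0]],[[0,0,0],[0,0,0]],[[0,0,0],[0,0,0]]])

```text
t: 10.5
tool_pos: [0.6082, -0.1063, 0.0463]
eef_rot: [180.0, -0.1, -0.1]
wrist_force: [-0.4, 0.8, 4.7]
gripper_width: 0.528
finger_force: 30.0
```

```bash
python3 - <<'E'
from h import *
p=manip.get_image("top"); b=blob(p,134,278); print(b,onz(p,b[0],b[1],.081), proj(p,np.array([.457,.259,.009])),proj(p,np.array([.457,.259,.084])))
E
```

```text
(143.35679903730443, 275.17870036101084, 1108.0) [0.462463   0.24077996 0.081     ] [146.73950066 274.7283912 ] [133.77096697 277.94675798]
```

Request:
play_rows(series=[[[0,0,-0.01],[0,0,0]],[[0,0,-0.035],[0,0,0]],[[0,0,-0.065],[0,0,0]],[[0,0,-0.095],[0,0,0]],[[0,0,-0.115],[0,0,0]]])

```text
t: 10.97
tool_pos: [0.6082, -0.1067, 0.1636]
eef_rot: [179.9, -0.1, -0.1]
wrist_force: [-0.3, -1.1, -0.7]
gripper_width: 0.525
finger_force: 30.0
```

Request:
play_rows(series=[[[-0.003,-0.015,-0.005],[0,0,0]],[[-0.009,-0.045,-0.005],[0,0,0]],[[-0.015,-0.08,-0.005],[0,0,0]],[[-0.021,-0.115,-0.005],[0,0,0]],[[-0.028,-0.15,-0.005],[0,0,0]]])

```text
t: 11.38
tool_pos: [0.5779, 0.0461, 0.1638]
eef_rot: [-180.0, 0.2, -0.1]
wrist_force: [1.4, 0.0, -1.1]
gripper_width: 0.526
finger_force: 30.0
```

Request:
play_rows(series=[[[-0.0065,-0.035,0],[0,0,0]],[[-0.013,-0.07,0],[0,0,0]],[[-0.02,-0.105,0],[0,0,0]],[[-0.026,-0.135,0],[0,0,0]],[[-0.03,-0.16,0],[0,0,0]]])

```text
t: 11.8
tool_pos: [0.5472, 0.2067, 0.1638]
eef_rot: [-180.0, 0.2, 0.0]
wrist_force: [-0.2, -0.5, -0.8]
gripper_width: 0.527
finger_force: 30.0
```

Request:
play_rows(series=[[[-0.003,-0.016,0],[0,0,0]],[[-0.0055,-0.027,0],[0,0,0]],[[-0.0065,-0.031,0],[0,0,0]],[[-0.0065,-0.031,0],[0,0,0]],[[-0.0065,-0.031,0],[0,0,0]]])

```text
t: 12.22
tool_pos: [0.5433, 0.2342, 0.1651]
eef_rot: [180.0, 0.0, -0.1]
wrist_force: [0.6, 0.2, -0.3]
gripper_width: 0.524
finger_force: 30.0
```

Request:
play_rows(series=[[[0,-0.001,0.01],[0,0,0]],[[0,-0.001,0.03],[0,0,0]],[[0,-0.001,0.05],[0,0,0]],[[0,-0.001,0.068],[0,0,0]],[[0,-0.001,0.08],[0,0,0]]])

```text
t: 12.63
tool_pos: [0.5425, 0.2345, 0.0827]
eef_rot: [180.0, 0.2, -0.2]
wrist_force: [-0.4, -1.0, -1.4]
gripper_width: 0.526
finger_force: 30.0
```

Request:
play_rows(series=[[[0,0,0.007],[0,0,0]],[[0,0,0.013],[0,0,0]],[[0,0,0.018],[0,0,0]],[[0,0,0.021],[0,0,0]],[[0,0,0.024],[0,0,0]]])

```text
t: 13.05
tool_pos: [0.5443, 0.2359, 0.0621]
eef_rot: [-180.0, -0.1, -0.1]
wrist_force: [0.8, -0.1, -1.8]
gripper_width: 0.525
finger_force: 30.0
```

Request:
play_rows(series=[[[0,0,0.001],[0,0,0]],[[0,0,0.002],[0,0,0]],[[0,0,0.003],[0,0,0]],[[0,0,0.003],[0,0,0]],[[0,0,0.003],[0,0,0]]])

```text
t: 13.47
tool_pos: [0.5437, 0.2359, 0.0588]
eef_rot: [-180.0, -0.0, -0.1]
wrist_force: [-0.4, -0.3, -1.4]
gripper_width: 0.524
finger_force: 30.0
```

Request:
play_rows(series=[[[0,0,0.001],[0,0,0]],[[0,0,0.002],[0,0,0]],[[0,0,0.003],[0,0,0]],[[0,0,0.004],[0,0,0]],[[0,0,0.004],[0,0,0]]])

```text
t: 13.88
tool_pos: [0.544, 0.2359, 0.0553]
eef_rot: [-180.0, -0.0, -0.1]
wrist_force: [-1.4, 0.2, 3.9]
gripper_width: 0.528
finger_force: 30.0
```

In contact; release, lift, go to the red jar.

Request:
play_rows(series=[[[0,0,0.0005],[0,0,0]],[[0,0,0.0005],[0,0,0]],[[0,0,0.0005],[0,0,0]],[[0,0,0.0005],[0,0,0]],[[0,0,0.0005],[0,0,0]]], jaw=0.8)

```text
t: 14.3
tool_pos: [0.5435, 0.2358, 0.0539]
eef_rot: [180.0, 0.0, -0.1]
wrist_force: [-0.4, -0.2, -0.0]
gripper_width: 0.863
finger_force: 0.0
```

Request:
play_rows(series=[[[0,0,-0.01],[0,0,0]],[[0,0,-0.035],[0,0,0]],[[0,0,-0.065],[0,0,0]],[[0,0,-0.095],[0,0,0]],[[0,0,-0.115],[0,0,0]]])

```text
t: 14.72
tool_pos: [0.5449, 0.2361, 0.1733]
eef_rot: [-179.9, -0.3, -0.1]
wrist_force: [0.6, 0.1, -0.4]
gripper_width: 0.899
finger_force: 0.0
```

Request:
play_rows(series=[[[-0.006,0.015,0],[0,0,0]],[[-0.018,0.045,0],[0,0,0]],[[-0.032,0.08,0],[0,0,0]],[[-0.044,0.112,0],[0,0,0]],[[-0.058,0.146,0],[0,0,0]]], jaw=1)

```text
t: 15.13
tool_pos: [0.485, 0.0889, 0.17]
eef_rot: [180.0, -0.1, -0.0]
wrist_force: [0.7, -0.5, 0.7]
gripper_width: 1.004
finger_force: 0.0
```

Request:
play_rows(series=[[[-0.013,0.033,0],[0,0,0]],[[-0.026,0.066,0],[0,0,0]],[[-0.039,0.1,0],[0,0,0]],[[-0.05,0.126,0],[0,0,0]],[[-0.0545,0.138,0],[0,0,0]]])

```text
t: 15.55
tool_pos: [0.4298, -0.0507, 0.17]
eef_rot: [179.9, -0.0, -0.2]
wrist_force: [0.3, 0.3, -0.4]
gripper_width: 1.001
finger_force: 0.0
```

Request:
play_rows(series=[[[0,0,0],[0,0,0]],[[0,0,0],[0,0,0]],[[0,0,0],[0,0,0]],[[0,0,0],[0,0,0]],[[0,0,0],[0,0,0]]])

```text
t: 15.97
tool_pos: [0.431, -0.0472, 0.1691]
eef_rot: [-180.0, 0.0, 0.0]
wrist_force: [0.9, 0.6, -0.4]
gripper_width: 0.998
finger_force: 0.0
```

```bash
python3 - <<'E'
from h import *
s=manip.get_state(); print(s["tool_pos"],s["eef_rot"])
p=manip.get_image("wrist"); X=np.array([.4315,-.048,.075]); u=proj(p,X); b=blob(p,*u); print(u,b,onz(p,b[0],b[1],.073))
cv2.imwrite("pics/w3.png",p["image"][:,:,::-1])
p=manip.get_image("top")
for X in((.457,.259,.081),(.5435,.235,.081)): u=proj(p,np.array(X)); b=blob(p,*u); print(u,b)
E
```

```text
[ 0.43104293 -0.04715565  0.1691481 ] [-1.79988570e+02  2.40197793e-03  2.78874297e-02]
[281.20389337 213.87482211] (277.49756410256407, 213.6682051282051, 2600.0) [ 0.43114135 -0.04494379  0.073     ]
[134.33576773 277.80659287] (143.3633904418395, 275.1958220619176, 1109.0)
[147.78483265 235.17146121] (156.58135444151273, 234.99542656112575, 947.5)
```

View pics/w3.png

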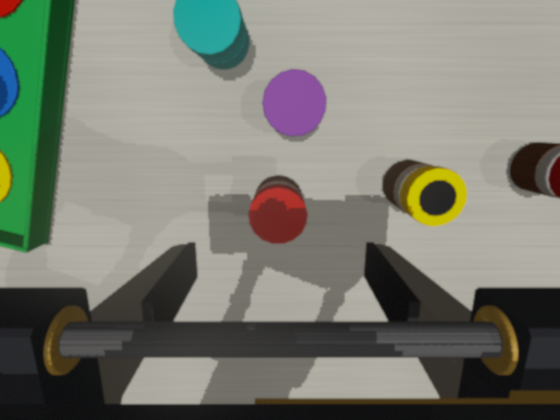

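The plain red cap is at (278,214) between the fingers. Purple (295,103) and stickered yellow (435,197) are clear of the closing line.

Request:
play_rows(series=[[[0,-0.001,0.03],[0,0,0]],[[0,-0.001,0.065],[0,0,0]],[[0,-0.001,0.095],[0,0,0]],[[0,-0.001,0.115],[0,0,0]],[[0,-0.001,0.123],[0,0,0]]])

```text
t: 16.48
tool_pos: [0.4282, -0.0456, 0.0429]
eef_rot: [-179.9, 0.3, -0.0]
wrist_force: [0.1, -0.6, 0.0]
gripper_width: 1.001
finger_force: 0.0
```

Request:
play_rows(series=[[[0,0,0],[0,0,0]],[[0,0,0],[0,0,0]],[[0,0,0],[0,0,0]],[[0,0,0],[0,0,0]],[[0,0,0],[0,0,0]]], jaw=-0.2)

```text
t: 16.9
tool_pos: [0.4319, -0.0475, 0.0474]
eef_rot: [179.9, -0.1, -0.1]
wrist_force: [0.0, -0.1, 0.9]
gripper_width: 0.662
finger_force: 0.0
```

Request:
play_rows(series=[[[0,0,0],[0,0,0]],[[0,0,0],[0,0,0]],[[0,0,0],[0,0,0]],[[0,0,0],[0,0,0]],[[0,0,0],[0,0,0]]])

```text
t: 17.32
tool_pos: [0.4313, -0.047, 0.0466]
eef_rot: [-180.0, -0.1, -0.1]
wrist_force: [-0.8, 2.8, 5.0]
gripper_width: 0.524
finger_force: 30.0
```

Request:
play_rows(series=[[[0,0,-0.01],[0,0,0]],[[0,0,-0.035],[0,0,0]],[[0,0,-0.065],[0,0,0]],[[0,0,-0.095],[0,0,0]],[[0,0,-0.12],[0,0,0]]])

```text
t: 17.73
tool_pos: [0.4305, -0.0472, 0.1681]
eef_rot: [180.0, -0.0, -0.1]
wrist_force: [0.8, -0.7, -0.1]
gripper_width: 0.53
finger_force: 30.0
```

Request:
play_rows(series=[[[0.009,-0.012,0],[0,0,0]],[[0.026,-0.034,0],[0,0,0]],[[0.046,-0.06,0],[0,0,0]],[[0.066,-0.086,0],[0,0,0]],[[0.086,-0.112,0],[0,0,0]]])

```text
t: 18.15
tool_pos: [0.5171, 0.0659, 0.1661]
eef_rot: [180.0, 0.0, -0.1]
wrist_force: [0.5, -0.4, -1.3]
gripper_width: 0.526
finger_force: 30.0
```

Request:
play_rows(series=[[[0.02,-0.026,0],[0,0,0]],[[0.04,-0.052,0],[0,0,0]],[[0.06,-0.078,0],[0,0,0]],[[0.08,-0.104,0],[0,0,0]],[[0.095,-0.123,0],[0,0,0]]])

```text
t: 18.57
tool_pos: [0.6125, 0.1897, 0.1657]
eef_rot: [180.0, 0.1, -0.0]
wrist_force: [0.9, -0.5, -1.2]
gripper_width: 0.525
finger_force: 30.0
```

Request:
play_rows(series=[[[0.01,-0.013,0],[0,0,0]],[[0.0165,-0.021,0],[0,0,0]],[[0.018,-0.023,0],[0,0,0]],[[0.018,-0.023,0],[0,0,0]],[[0.018,-0.023,0],[0,0,0]]])

```text
t: 18.98
tool_pos: [0.6295, 0.2101, 0.1659]
eef_rot: [180.0, 0.1, -0.1]
wrist_force: [-0.7, -0.5, -2.1]
gripper_width: 0.524
finger_force: 30.0
```

Request:
play_rows(series=[[[0,0,0.01],[0,0,0]],[[0,0,0.03],[0,0,0]],[[0,0,0.05],[0,0,0]],[[0,0,0.068],[0,0,0]],[[0,0,0.08],[0,0,0]]])

```text
t: 19.4
tool_pos: [0.6282, 0.2097, 0.0832]
eef_rot: [180.0, 0.2, -0.1]
wrist_force: [-0.0, 0.9, -1.6]
gripper_width: 0.526
finger_force: 30.0
```

Request:
play_rows(series=[[[0,0,0.007],[0,0,0]],[[0,0,0.013],[0,0,0]],[[0,0,0.018],[0,0,0]],[[0,0,0.022],[0,0,0]],[[0,0,0.025],[0,0,0]]])

```text
t: 19.82
tool_pos: [0.6306, 0.2108, 0.0615]
eef_rot: [-180.0, -0.1, -0.1]
wrist_force: [0.2, -0.3, -1.4]
gripper_width: 0.53
finger_force: 30.0
```

Request:
play_rows(series=[[[0,0,0.001],[0,0,0]],[[0,0,0.002],[0,0,0]],[[0,0,0.003],[0,0,0]],[[0,0,0.003],[0,0,0]],[[0,0,0.003],[0,0,0]]])

```text
t: 20.23
tool_pos: [0.6302, 0.2108, 0.0583]
eef_rot: [-180.0, -0.0, -0.1]
wrist_force: [0.2, 0.7, -1.2]
gripper_width: 0.526
finger_force: 30.0
```

Request:
play_rows(series=[[[0,0,0.001],[0,0,0]],[[0,0,0.002],[0,0,0]],[[0,0,0.003],[0,0,0]],[[0,0,0.0035],[0,0,0]],[[0,0,0.0035],[0,0,0]]])

```text
t: 20.65
tool_pos: [0.6307, 0.2108, 0.0557]
eef_rot: [-180.0, -0.1, -0.1]
wrist_force: [-1.3, -0.4, 4.2]
gripper_width: 0.526
finger_force: 30.0
```

Request:
play_rows(series=[[[0,0,0.0005],[0,0,0]],[[0,0,0.0005],[0,0,0]],[[0,0,0.0005],[0,0,0]],[[0,0,0.0005],[0,0,0]],[[0,0,0.0005],[0,0,0]]], jaw=0.8)

```text
t: 21.07
tool_pos: [0.6299, 0.2107, 0.0538]
eef_rot: [180.0, 0.0, -0.1]
wrist_force: [-0.6, -0.2, 0.5]
gripper_width: 0.864
finger_force: 0.0
```

Request:
play_rows(series=[[[0,0,-0.01],[0,0,0]],[[0,0,-0.035],[0,0,0]],[[0,0,-0.065],[0,0,0]],[[0,0,-0.1],[0,0,0]],[[0,0,-0.135],[0,0,0]]])

```text
t: 21.48
tool_pos: [0.6296, 0.2107, 0.1909]
eef_rot: [180.0, 0.0, -0.1]
wrist_force: [1.0, 0.2, -0.1]
gripper_width: 0.898
finger_force: 0.0
```

Request:
play_rows(series=[[[-0.01,0.025,0],[0,0,0]],[[-0.03,0.055,0],[0,0,0]],[[-0.05,0.085,0],[0,0,0]],[[-0.07,0.115,0],[0,0,0]],[[-0.085,0.135,0],[0,0,0]]])

```text
t: 21.9
tool_pos: [0.5436, 0.0738, 0.1899]
eef_rot: [180.0, -0.0, -0.1]
wrist_force: [-0.1, 0.3, -0.6]
gripper_width: 0.896
finger_force: 0.0
```

Request:
play_rows(series=[[[-0.015,0.02,0],[0,0,0]],[[-0.03,0.04,0],[0,0,0]],[[-0.04,0.055,0],[0,0,0]],[[-0.045,0.06,0],[0,0,0]],[[-0.045,0.06,0],[0,0,0]]])

```text
t: 22.32
tool_pos: [0.4995, 0.0152, 0.1898]
eef_rot: [180.0, -0.1, -0.2]
wrist_force: [0.3, -0.7, -0.3]
gripper_width: 0.901
finger_force: 0.0
```

```bash
python3 - <<'E'
from h import *
p=manip.get_image("top"); s=manip.get_image("side")
for X in((.457,.259,.084),(.5435,.235,.084),(.630,.211,.084)): print(np.round(proj(p,np.array(X)),1),np.round(proj(s,np.array(X)),1))
a=cv2.resize(p["image"][155:315,100:230],(390,480)); b=cv2.resize(s["image"][110:390,140:420],(400,400))
c=np.zeros((480,790,3),np.uint8); c[:,:390]=a; c[:400,390:]=b
cv2.imwrite("pics/fin.png",c[:,:,::-1])
E
```

```text
[133.8 277.9] [257.5 302.5]
[147.3 235.2] [225.9 272.4]
[160.5 193.2] [197.7 245.7]
```

View pics/fin.png

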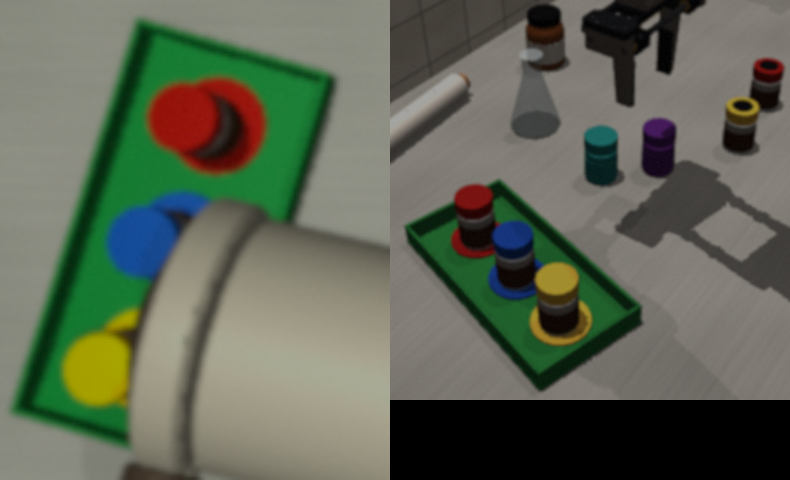

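All three jars stand upright on their own coasters, each within about 3 mm of where I predicted. In the crop, the red cap is at (185,118), blue at (143,241) and yellow at (97,370). The spoiled jars and the flask are standing. Handing in.

```bash
python3 -c "
from cell import manip
print(manip.close_job())"
```

```text
the job is handed in; nothing more can be done
None
```

The red, yellow and blue plain-capped jars each stand upright on the coaster of their own colour, with the spoiled jars and flask still standing where they were; the job is handed in at about 22 s of 86 s, and no verdict came back.

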